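Seat the proud tube in the dry-block heater and start it

TASK

One of the six tubes in the white dry-block heater stands proud of its well and would not heat evenly: press its blue cap gently down with the fingertips until the tube is fully home, level with the other five caps, then press the green start key fully down for a moment, and withdraw so that it springs back. Press only, do not grip or lift anything, and leave the other tubes, the two grey keys and everything else on the bench untouched.

Things in the scene. Friction and masses are not known exactly. Their poses are not given: they have to be found in the camera images.
- heater: Dry-block heater, white housing on a dark blue base, 260 (x) x 200 (y) x 90 mm high, fixed on the bench. Origin: centre of its underside; own z up, own -x is its front (control deck with display and keys). Seen from the front, own +y is on the left.
- block_top (a point): Middle of the six wells, on the top of the heater's aluminium block, 95 mm above the bench. The six wells lie 50 mm apart: two rows 25 mm before and behind this point along the heater's own x, three wells in each at own y = -50, 0 and 50 mm. Seated tubes have their cap tops 159 mm above the bench.
- proud_tube: The proud tube: a white 50 ml screw-cap tube with a ribbed blue cap (35 mm across, 12 mm high, flat on top), 114 mm tall, like the others but standing 16 to 22 mm higher; it may be in any of the six wells. Origin: centre of its foot, z up along the tube.
- proud_cap (a point): Centre of the top of the proud tube's blue cap, the place to press.
- proud_slide (a joint): How far the proud tube has been pushed down into its well, m: starts between 0 and 0.006, fully home at 0.022 (counted as home above 0.0195). It slides straight up and down only; a rubber collar grips it, so it takes about 5 N to move it and it stays where it is left; the rubber-mounted well gives a further 1 mm for every 3 N.
- seated_tube_1: One of the five tubes already home: loose in its well, white 50 ml tube with a blue cap 35 mm across, 114 mm tall; origin at the centre of its foot 45 mm above the bench, cap top at 159 mm. Leave alone.
- seated_tube_2: One of the five tubes already home: loose in its well, white 50 ml tube with a blue cap 35 mm across, 114 mm tall; origin at the centre of its foot 45 mm above the bench, cap top at 159 mm. Leave alone.
- seated_tube_3: One of the five tubes already home: loose in its well, white 50 ml tube with a blue cap 35 mm across, 114 mm tall; origin at the centre of its foot 45 mm above the bench, cap top at 159 mm. Leave alone.
- seated_tube_4: One of the five tubes already home: loose in its well, white 50 ml tube with a blue cap 35 mm across, 114 mm tall; origin at the centre of its foot 45 mm above the bench, cap top at 159 mm. Leave alone.
- seated_tube_5: One of the five tubes already home: loose in its well, white 50 ml tube with a blue cap 35 mm across, 114 mm tall; origin at the centre of its foot 45 mm above the bench, cap top at 159 mm. Leave alone.
- start_press (a joint): Travel of the green start key: spring-loaded, 0 = released, grows to 0.006 m as it is pressed down (1.2 N starts it moving, 5.4 N takes it to the bottom, then the rubber key mat gives 1 mm for every 3 N; it counts as pressed above 0.003 m).
- start_key_top (a point): Centre of the flat top of the round green start key (22 mm across, white triangle mark), at the right end, as seen from the heater's front, of a row of three keys 50 mm apart along the front of the deck; 101 mm above the bench, 11 mm above the deck when released. It moves straight down.
- up_press (a joint): Travel of the middle, grey key: spring-loaded, 0 = released, grows to 0.006 m as it is pressed down (1.2 N starts it moving, 5.4 N takes it to the bottom, then the rubber key mat gives 1 mm for every 3 N; it counts as pressed above 0.003 m). Leave alone.
- up_key_top (a point): Centre of the top of the middle, grey key. Leave alone.
- down_press (a joint): Travel of the left, grey key: spring-loaded, 0 = released, grows to 0.006 m as it is pressed down (1.2 N starts it moving, 5.4 N takes it to the bottom, then the rubber key mat gives 1 mm for every 3 N; it counts as pressed above 0.003 m). Leave alone.
- down_key_top (a point): Centre of the top of the left, grey key. Leave alone.
- reagent_bottle: Small white screw-cap bottle, 43 mm across, 81 mm tall, loose on the bench to the right of the heater; origin at the centre of its underside. Leave alone.
- timer: White bench timer, 66 x 62 x 18 mm, loose on the bench in front and to the right of the heater; origin at the centre of its underside. Leave alone.

How it is judged:
On the way, in this order (a step that is already met when the one before it is completed fails the run):
1. the proud tube is pressed fully home (value of joint proud_slide above 0.0195 m), for 0.1 s.
2. the green start key is pressed down (value of joint start_press above 0.003 m), for 0.1 s.
At the end, for the whole second after the job is handed in: The once proud tube is within 2.5 mm of fully home (slide above 0.0195 m of 0.022), all three keys are released (under 1 mm), and the other five tubes stand upright in their wells within 6 mm of where they were (value of joint proud_slide above 0.0195 m and value of joint each of start_press, up_press, down_press below 0.001 m and distance of each of seated_tube_1, seated_tube_2, seated_tube_3, seated_tube_4, seated_tube_5 from where it was at the start of the episode below 0.006 m and angle between each of seated_tube_1, seated_tube_2, seated_tube_3, seated_tube_4, seated_tube_5's own z axis and vertical below 0.09 rad); the robot touches nothing.
It fails at once if the start key is pressed before the proud tube is home (value of joint start_press above 0.0015 m and not (value of joint proud_slide above 0.0195 m)).
It fails at once if the proud tube is pulled up instead of pressed down (3 mm or more above its highest start) (value of joint proud_slide below -0.003 m).
It fails at once if the proud tube or the heater (its keys included) is pressed or squeezed with more than 25 N (contact force between any of the fingers, the arm and proud_tube above 25 N or contact force between any of the fingers, the arm and heater above 25 N).
It fails at once if a grey key is pressed (over 1.5 mm), or one of the other tubes is touched (over 2 N) or shifted by 6 mm (value of joint any of up_press, down_press above 0.0015 m or distance of any of seated_tube_1, seated_tube_2, seated_tube_3, seated_tube_4, seated_tube_5 from where it was at the start of the episode above 0.006 m or contact force between any of the fingers, the arm and seated_tube_1 above 2 N or contact force between any of the fingers, the arm and seated_tube_2 above 2 N or contact force between any of the fingers, the arm and seated_tube_3 above 2 N or contact force between any of the fingers, the arm and seated_tube_4 above 2 N or contact force between any of the fingers, the arm and seated_tube_5 above 2 N).
It fails at once if the bottle or the timer is shifted by 10 mm (distance of any of reagent_bottle, timer from where it was at the start of the episode above 0.01 m).
It also fails if it takes over 40 s, if anything falls off the work surface, if the arm or the gripper's body presses on something with over 40 N, if the wrist force passes 120 N, or if a joint passes its speed limit or range.

ROBOT

A 6-joint arm with a two-finger parallel gripper is mounted at the origin on a cart in front of the work surface, level with it; the furniture and walls round the work are solid. World frame = base frame: x ahead of the robot, y to its left, z up, the work surface at z = 0. Lengths are in m, angles in rad, forces in N, time in s.
With the tool pointing down it reaches from about 0.325 to 0.775 m from the base axis. Payload 5.5 kg.
Tool frame: the origin (TCP) lies midway between the tips of the shut fingers; the grasp point (between the pads) lies 19 mm behind it (manip.pinch_z is the distance from the TCP to the grasp point, in m); z points along the fingers, y is the line along which they close (so a half turn about z gives the same grasp; the last joint's range is limited). The gripper opens to 88 mm and grips with 3 to 60 N. Pads are 20 mm wide; open, the fingers measure 115 mm over their backs; the gripper's body (75 mm by 178 mm) begins 61 mm behind the grasp point.
Start: joints at [-1.249, 0.091, 1.231, -0, 1.82, -0.057], TCP at [0.222, -0.557, 0.223] pointing down, gripper open.
Joint ranges: [-2.87, 2.87], [-0.86, 2.18], [0.17, 2.46], [-1.51, 4.65], [0.06, 2.69], [-2.65, 2.65]. Speed limits (rad/s): [2.57, 2.57, 3.01, 3.14, 3.14, 3.14].

INTERFACE

Orientations are given as a 3x3 rotation matrix whose columns are the frame's x, y, z axes.
In Python, from workcell import manip, cams, workorder gives the robot as it stands (manip), with the cameras (cams) and the job (workorder).
- The arm moves only by the tool shift_gripper, called in YAML: its name, and indented under it one key for each argument. Schema: {"type":"object","properties":{"plan":{"type":"array","items":{"type":"object","properties":{"finger_gap":{"type":"number"},"sx":{"type":"number"},"sy":{"type":"number"},"sz":{"type":"number"},"spin":{"type":"number"}},"additionalProperties":false,"required":["finger_gap"]},"minItems":1,"maxItems":8},"squeeze":{"type":"number"},"only":{"type":"string"},"quiet":{"type":"boolean"},"lines":{"type":"string"}},"required":["plan"],"additionalProperties":false}. plan is a list of rows, 1 to 8 of them, each an object with the fields finger_gap (the opening from 0.0 (shut) to 1.0 (fully open)), sx, sy, sz (the shift in normalised numbers (1 is 0.6 m)), spin (a turn about the tool's z in fractions of the full range, 1 being pi rad); a field left out counts as zero (the opening has to be given); each row is the pose to reach, as a shift and turn from the pose commanded when the call began, along the tool's axes at that moment; what a row does not reach only later rows make up. A row lasts 1/10 s, in which the tool goes at most 0.05 m and 0.15 rad, less where a joint would pass 70% of its speed; a pose out of reach is approached as far as the arm can. The fingers move at their own pace and stop on an object; squeeze is the grip in N (left out, the last holds). Time passes only in rows, so rows that do not move let the fingers close. The tool returns the time, the measured TCP pose, the force, the opening and the grip force at its end. only (a regular expression) keeps the lines of the reply that match it, lines (a string "A,B") keeps lines A to B, and quiet returns only ok. Input that does not fit is refused with a message, and nothing moves.
- manip.get_obs(): the state, without advancing time (a new reading comes with each control period).
- cams.capture(name): name is "scene" or "top" or "wrist"; returns (picture, depth): 420x560x3 uint8, blue, green, red; 420x560 float32, m along the optical axis (not along the pixel's ray), 0 where there is no reading.
- cams.camera_info(name): a dict with "mtx" (3x3 intrinsics, pixels), "dist" ([k1, k2, p1, p2, k3] as OpenCV has them; the pictures are not rectified), "cam_to_world" (4x4, takes a point from camera to world coordinates). Camera axes: x right, y up, looking along -z (the intrinsics and any distortion apply to the point x, -y, -z); pixel columns grow to the right and rows downward; lengths in m; the calibration is good to about 2 mm. A picture is of the moment at which its call begins: read the wrist's pose just before it. camera_info takes no time and is no camera call; for the wrist camera it gives the pose at the moment of the call.
- workorder.job_done(): hands the job in; it is judged then, once.
The state is a dict: "time": time; "q": joint angles; "qvel": joint speeds; "effort": joint torques, N m; "eef_pos": TCP position; "orientation": TCP orientation; "wrist_force": force on the tool from outside, world axes, zero at the start; "torque": the same for the moment, N m; "width": opening from 0.0 (shut) to 1.0 (fully open); "grip_force": force on a finger pad.
Only numpy, scipy, OpenCV 4.12 (cv2) and the standard library are available. Lean on these libraries where they do the work, as an engineer would, in place of code of your own. Each camera call takes 0.05 s, during which the arm holds its last target. There are 200 camera calls.

## Working session

There is one attempt and no reset: what is moved stays moved. The work goes in short steps, Python scripts to look and compute and a tool call to move; the robot and the scene stay as the last step left them, time stands still between calls to the robot, and variables do not carry over. Pictures are saved under pics/ and viewed, at most 10 in all, crops included, and the job is handed in when it is done.

```bash
ls; mkdir -p pics
```

Create h.py:
```python
import numpy as np, cv2
from workcell import manip, cams, workorder
def cloud(name):
    i=cams.camera_info(name); im,d=cams.capture(name)
    v,u=np.mgrid[0:d.shape[0],0:d.shape[1]]
    p=cv2.undistortPoints(np.stack([u,v],-1).reshape(-1,1,2).astype(np.float64),np.array(i["mtx"]),np.array(i["dist"])).reshape(*d.shape,2)
    c=np.stack([p[...,0]*d,-p[...,1]*d,-d],-1); T=np.array(i["cam_to_world"])
    w=c@T[:3,:3].T+T[:3,3]; w[d<=0]=np.nan
    return im,w
```

Run:
```python
from h import *
for n in("scene","top"):
    im,w=cloud(n); cv2.imwrite(f"pics/{n}0.png",im); np.savez(f"{n}0.npz",im=im,w=w)
o=manip.get_obs(); print(o["eef_pos"],o["orientation"],o["wrist_force"],o["time"])
```

```text
pics
workcell.py
[ 0.2217971  -0.55723217  0.22164602] [[ 9.29109905e-01  3.69803319e-01 -5.38713461e-04]
 [ 3.69803701e-01 -9.29108546e-01  1.59144799e-03]
 [ 8.79994706e-05 -1.67784833e-03 -9.99998589e-01]] [-0.23919552 -0.34164139  0.01798363] 0.1
```

View pics/scene0.png

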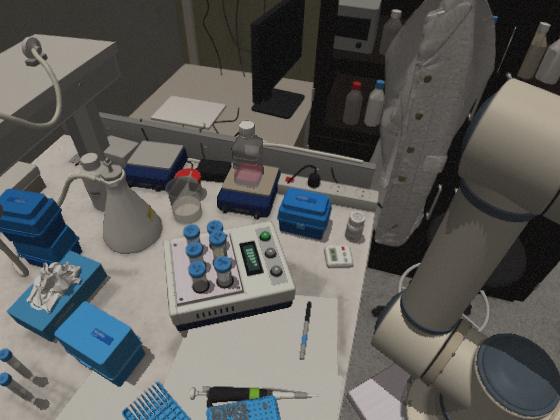

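View pics/top0.png

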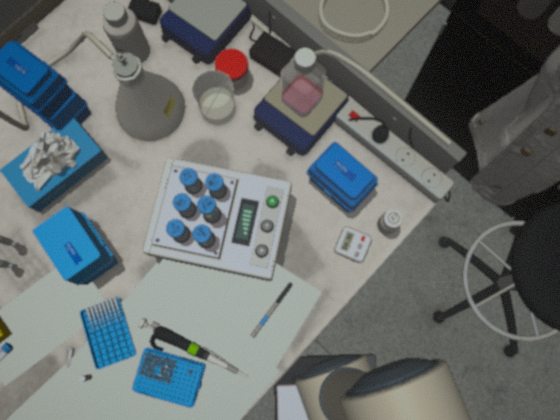

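The top view shows six caps at about (190,180), (216,184), (182,205), (208,209), (178,231) and (204,236). The green key is at (272,201), and the grey keys are at (267,226) and (261,251).

Run:
```python
from h import *
for n in("top","scene"):
    f=np.load(n+"0.npz"); im,w=f["im"],f["w"]; hsv=cv2.cvtColor(im,cv2.COLOR_BGR2HSV)
    blue=(hsv[...,0]>95)&(hsv[...,0]<125)&(hsv[...,1]>100)&(w[...,2]>.135)&(w[...,2]<.21)
    green=(hsv[...,0]>45)&(hsv[...,0]<90)&(hsv[...,1]>90)&(w[...,2]>.09)&(w[...,2]<.11)
    for nm,m in(("blue",blue),("green",green)):
        N,l,s,c=cv2.connectedComponentsWithStats(m.astype(np.uint8))
        for k in range(1,N):
            if s[k,4]<20: continue
            p=w[l==k]; z=np.percentile(p[:,2],90); t=p[p[:,2]>np.median(p[:,2])-.004] if n=="top" else p[p[:,2]>z-.004]
            print(n,nm,s[k,4],c[k].round(),"ztop",z.round(4),"med",np.median(p[:,2]).round(4),"mid",((t.max(0)+t.min(0))/2).round(4),"mean",t.mean(0).round(4))
f=np.load("top0.npz")["w"]
for u,v in((272,201),(267,226),(261,251)): print(np.nanmedian(f[v-2:v+3,u-2:u+3].reshape(-1,3),0).round(4))
```

```text
top blue 2964 [29. 78.] ztop 0.2054 med 0.2007 mid [0.758  0.6199 0.2034] mean [0.7544 0.6239 0.2037]
top blue 234 [188. 177.] ztop 0.162 med 0.1596 mid [0.5432 0.3127 0.1603] mean [0.543  0.3124 0.1597]
top blue 238 [214. 182.] ztop 0.1618 med 0.1595 mid [0.5316 0.2638 0.1606] mean [0.5314 0.2641 0.1596]
top blue 243 [182. 202.] ztop 0.162 med 0.1595 mid [0.4946 0.3241 0.1602] mean [0.4947 0.324  0.1597]
top blue 266 [206. 204.] ztop 0.1835 med 0.1813 mid [0.4834 0.276  0.1812] mean [0.4833 0.2756 0.1813]
top blue 249 [175. 228.] ztop 0.1616 med 0.1595 mid [0.4463 0.3351 0.1599] mean [0.4462 0.3355 0.1597]
top blue 253 [202. 234.] ztop 0.1615 med 0.1595 mid [0.4344 0.287  0.1605] mean [0.4346 0.2871 0.1595]
top green 75 [272. 201.] ztop 0.1041 med 0.1012 mid [0.506  0.1576 0.1024] mean [0.506  0.1576 0.1018]
scene blue 2352 [ 28. 214.] ztop 0.2039 med 0.1856 mid [0.7556 0.6198 0.2039] mean [0.7518 0.6241 0.2031]
scene blue 359 [216. 233.] ztop 0.181 med 0.1779 mid [0.4827 0.2769 0.1801] mean [0.4812 0.2768 0.1801]
scene blue 176 [191. 231.] ztop 0.1595 med 0.1582 mid [0.541  0.3135 0.1583] mean [0.5412 0.3134 0.1583]
scene blue 210 [194. 249.] ztop 0.1606 med 0.1591 mid [0.4941 0.3251 0.1592] mean [0.4933 0.3251 0.1594]
scene blue 225 [222. 264.] ztop 0.1605 med 0.159 mid [0.4339 0.2882 0.1594] mean [0.433  0.2887 0.1592]
scene blue 239 [197. 269.] ztop 0.1607 med 0.1591 mid [0.446  0.3363 0.16  ] mean [0.4451 0.3363 0.1594]
scene green 64 [265. 236.] ztop 0.1013 med 0.0997 mid [0.5044 0.1579 0.1001] mean [0.5036 0.1585 0.1001]
[0.5056 0.1575 0.1012]
[0.4553 0.1686 0.1022]
[0.4075 0.1814 0.1011]
```

Create go.py:
```python
import sys
from h import *
x,y,z=map(float,sys.argv[1:4]); o=manip.get_obs(); R=np.array(o["orientation"])
a=np.arctan2(-.231,.973)-np.arctan2(R[1,1],R[0,1]); a=(a+np.pi/2)%np.pi-np.pi/2
print("shift",(R.T@(np.array([x,y,z])-o["eef_pos"])).round(4),"turn",round(-a,3),"pos",o["eef_pos"].round(4),"q",o["q"].round(2),"t",o["time"],o["wrist_force"].round(2),o["width"])
```

```bash
python3 go.py .4832 .2762 .22
```

```text
shift [ 0.5511 -0.6777  0.0028] turn -0.959 pos [ 0.2218 -0.5572  0.2216] q [-1.25  0.09  1.23 -0.    1.82 -0.06] t 0.1 [-0.24 -0.34  0.02] 0.9977452040902863
```

Careful with the scale: shifts go in shares of 0.6 m and turns go in shares of pi rad. That gives: -0.31 m is -0.5167, -0.12 m is -0.2, -0.96 rad is -0.3056.

shift_gripper:
  plan:
    - {"finger_gap":0,"sx":0.05,"sy":-0.0667,"sz":-0.0167,"spin":-0.0382}
    - {"finger_gap":0,"sx":0.1,"sy":-0.1333,"sz":-0.0333,"spin":-0.0764}
    - {"finger_gap":0,"sx":0.15,"sy":-0.2,"sz":-0.05,"spin":-0.1146}
    - {"finger_gap":0,"sx":0.2167,"sy":-0.2667,"sz":-0.05,"spin":-0.1528}
    - {"finger_gap":0,"sx":0.2667,"sy":-0.3167,"sz":-0.05,"spin":-0.191}
    - {"finger_gap":0,"sx":0.3167,"sy":-0.3833,"sz":-0.05,"spin":-0.2292}
    - {"finger_gap":0,"sx":0.3667,"sy":-0.45,"sz":-0.05,"spin":-0.2674}
    - {"finger_gap":0,"sx":0.4167,"sy":-0.5167,"sz":-0.05,"spin":-0.3056}
  squeeze: 10

```text
time: 0.9
eef_pos: [0.3389, -0.1769, 0.2523]
orientation: [[0.226, 0.974, 0.0], [0.974, -0.226, 0.0], [0.0, -0.0, -1.0]]
wrist_force: [0.4, 0.8, -0.1]
width: 0.309
grip_force: 0.0
```

```bash
python3 go.py .4832 .2762 .22
```

```text
shift [0.4739 0.0383 0.0323] turn 0.005 pos [ 0.3389 -0.1769  0.2523] q [-0.57 -0.49  1.68  0.    1.95 -0.34] t 0.9 [ 0.44  0.76 -0.07] 0.30895509040776997
```

Scaled: 0.4 m is 0.6667, 0.25 m is 0.4167.

shift_gripper:
  plan:
    - {"finger_gap":0,"sx":0.0833,"sy":0.0067}
    - {"finger_gap":0,"sx":0.1667,"sy":0.0133}
    - {"finger_gap":0,"sx":0.25,"sy":0.02}
    - {"finger_gap":0,"sx":0.3333,"sy":0.0267}
    - {"finger_gap":0,"sx":0.4167,"sy":0.0333}
    - {"finger_gap":0,"sx":0.5,"sy":0.04}
    - {"finger_gap":0,"sx":0.5833,"sy":0.0467}
    - {"finger_gap":0,"sx":0.6667,"sy":0.0533}

```text
time: 1.7
eef_pos: [0.4618, 0.2041, 0.2522]
orientation: [[0.229, 0.973, -0.0], [0.973, -0.229, -0.0], [-0.0, -0.0, -1.0]]
wrist_force: [0.6, -1.8, -0.7]
width: 0.003
grip_force: 0.0
```

shift_gripper:
  plan:
    - {"finger_gap":0,"sx":0.0667,"sy":0.0067,"sz":0.0167}
    - {"finger_gap":0,"sx":0.1233,"sy":0.01,"sz":0.05}
    - {"finger_gap":0,"sx":0.1233,"sy":0.01,"sz":0.05}
    - {"finger_gap":0,"sx":0.1233,"sy":0.01,"sz":0.05}

```text
time: 2.1
eef_pos: [0.484, 0.2726, 0.2212]
orientation: [[0.229, 0.974, -0.003], [0.974, -0.229, -0.002], [-0.002, -0.002, -1.0]]
wrist_force: [-0.4, -1.0, 0.1]
width: 0.006
grip_force: 0.0
```

```bash
python3 go.py .4832 .2762 .1805
```

```text
shift [ 0.0034 -0.0016  0.0407] turn 0.002 pos [0.484  0.2726 0.2212] q [ 0.45 -0.03  1.35 -0.    1.82  0.68] t 2.1 [-0.36 -0.99  0.07] 0.005632126663170152
```

Run:
```python
from h import *
im,w=cloud("wrist"); cv2.imwrite("pics/wrist1.png",im)
im,w=cloud("scene"); cv2.imwrite("pics/scene1.png",cv2.resize(im[180:340,140:320],None,fx=3,fy=3))
```

```text
(no output)
```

View pics/wrist1.png

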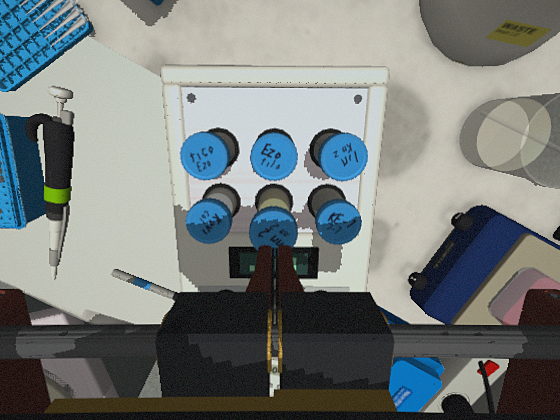

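View pics/scene1.png

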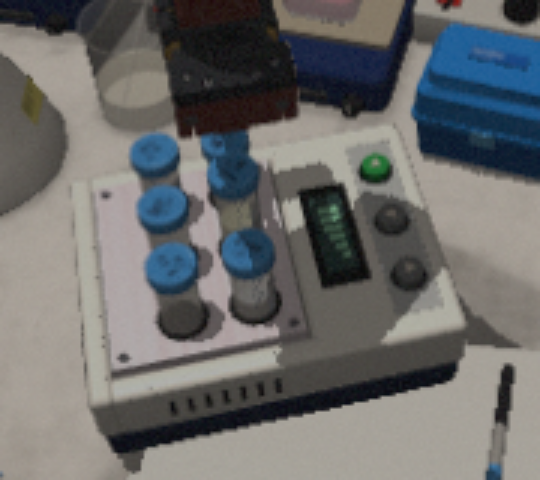

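The wrist picture shows the shut fingertips ending at about (275,245), over the middle front cap at (273,230), which is the proud tube. The scene crop agrees. Next I lower to just above the cap.

Scaled: 0.036 m is 0.06, 0.03 m is 0.05.

shift_gripper:
  plan:
    - {"finger_gap":0,"sx":0.005,"sy":-0.0033,"sz":0.025}
    - {"finger_gap":0,"sx":0.005,"sy":-0.0033,"sz":0.05}
    - {"finger_gap":0,"sx":0.005,"sy":-0.0033,"sz":0.06}
    - {"finger_gap":0,"sx":0.005,"sy":-0.0033,"sz":0.06}

```text
time: 2.6
eef_pos: [0.4826, 0.2752, 0.1846]
orientation: [[0.23, 0.973, -0.003], [0.973, -0.23, -0.001], [-0.002, -0.002, -1.0]]
wrist_force: [-1.3, 0.1, 0.2]
width: 0.002
grip_force: 0.0
```

```bash
python3 go.py .4832 .2762 .159
```

```text
shift [0.0012 0.0004 0.0256] turn 0.001 pos [0.4826 0.2752 0.1846] q [ 0.46 -0.03  1.42 -0.    1.75  0.69] t 2.6 [-1.28  0.11  0.17] 0.002396344339925629
```

Now press slowly, at 2–3 mm per row.

shift_gripper:
  plan:
    - {"finger_gap":0,"sx":0.0017,"sz":0.005}
    - {"finger_gap":0,"sx":0.0017,"sz":0.0083}
    - {"finger_gap":0,"sx":0.0017,"sz":0.0117}
    - {"finger_gap":0,"sx":0.0017,"sz":0.015}
    - {"finger_gap":0,"sx":0.0017,"sz":0.02}
    - {"finger_gap":0,"sx":0.0017,"sz":0.0233}
    - {"finger_gap":0,"sx":0.0017,"sz":0.0267}
    - {"finger_gap":0,"sx":0.0017,"sz":0.0267}

```text
time: 3.4
eef_pos: [0.4836, 0.2769, 0.1705]
orientation: [[0.23, 0.973, 0.0], [0.973, -0.23, 0.0], [0.0, 0.0, -1.0]]
wrist_force: [0.8, 0.4, 5.0]
width: 0.003
grip_force: 2.2
```

```bash
python3 go.py .4832 .2762 .159
```

```text
shift [-0.0008 -0.0002  0.0115] turn 0.001 pos [0.4836 0.2769 0.1705] q [ 0.46 -0.03  1.44  0.    1.73  0.69] t 3.4 [0.81 0.42 5.01] 0.0031844935292800686
```

Scaled: 0.01 m is 0.0167, 0.008 m is 0.0133.

shift_gripper:
  plan:
    - {"finger_gap":0,"sz":0.0033}
    - {"finger_gap":0,"sz":0.0067}
    - {"finger_gap":0,"sz":0.01}
    - {"finger_gap":0,"sz":0.0133}
    - {"finger_gap":0,"sz":0.0167}
    - {"finger_gap":0,"sz":0.0167}

```text
time: 4.0
eef_pos: [0.4835, 0.2769, 0.1601]
orientation: [[0.23, 0.973, -0.0], [0.973, -0.23, -0.0], [-0.0, -0.0, -1.0]]
wrist_force: [1.5, -0.7, 3.9]
width: 0.002
grip_force: 2.0
```

shift_gripper:
  plan:
    - {"finger_gap":0,"sz":0.0017}
    - {"finger_gap":0,"sz":0.0033}
    - {"finger_gap":0,"sz":0.0033}

```text
time: 4.3
eef_pos: [0.4836, 0.2769, 0.1585]
orientation: [[0.23, 0.973, -0.0], [0.973, -0.23, -0.0], [-0.0, -0.0, -1.0]]
wrist_force: [0.5, 1.0, 3.8]
width: 0.007
grip_force: 2.1
```

shift_gripper:
  plan:
    - {"finger_gap":0,"sz":0.0017}
    - {"finger_gap":0,"sz":0.0017}
    - {"finger_gap":0,"sz":0.0017}

```text
time: 4.6
eef_pos: [0.4836, 0.2769, 0.1577]
orientation: [[0.23, 0.973, 0.0], [0.973, -0.23, 0.0], [0.0, 0.0, -1.0]]
wrist_force: [-0.4, 0.2, 4.8]
width: 0.002
grip_force: 2.3
```

shift_gripper:
  plan:
    - {"finger_gap":0,"sz":0.0017}
    - {"finger_gap":0,"sz":0.0017}
    - {"finger_gap":0,"sz":0.0017}

```text
time: 4.9
eef_pos: [0.4837, 0.277, 0.1571]
orientation: [[0.23, 0.973, 0.001], [0.973, -0.23, 0.0], [0.001, 0.001, -1.0]]
wrist_force: [0.2, -0.1, 5.8]
width: 0.005
grip_force: 3.1
```

Scaled: 0.001 m is 0.0017.

shift_gripper:
  plan:
    - {"finger_gap":0,"sz":0.0017}
    - {"finger_gap":0,"sz":0.0017}
    - {"finger_gap":0,"sz":0.0017}

```text
time: 5.2
eef_pos: [0.4838, 0.277, 0.1566]
orientation: [[0.23, 0.973, 0.001], [0.973, -0.23, 0.001], [0.001, 0.001, -1.0]]
wrist_force: [0.0, -0.0, 7.5]
width: 0.004
grip_force: 3.8
```

shift_gripper:
  plan:
    - {"finger_gap":0,"sz":0.0017}
    - {"finger_gap":0,"sz":0.0017}
    - {"finger_gap":0,"sz":0.0017}

```text
time: 5.5
eef_pos: [0.484, 0.2771, 0.1561]
orientation: [[0.23, 0.973, 0.002], [0.973, -0.23, 0.001], [0.001, 0.002, -1.0]]
wrist_force: [-1.3, -0.3, 9.0]
width: 0.008
grip_force: 4.6
```

The force now rises at about 3 N/mm, so the tube is against its stop. I'll withdraw and check its level.

Scaled: -0.11 m is -0.1833, -0.1 m is -0.1667.

shift_gripper:
  plan:
    - {"finger_gap":0,"sz":-0.0167}
    - {"finger_gap":0,"sz":-0.0667}
    - {"finger_gap":0,"sz":-0.0833}
    - {"finger_gap":0,"sx":-0.0833,"sz":-0.0833}
    - {"finger_gap":0,"sx":-0.1667,"sz":-0.0833}
    - {"finger_gap":0,"sx":-0.1833,"sz":-0.0833}
    - {"finger_gap":0,"sx":-0.1833,"sz":-0.0833}

```text
time: 6.2
eef_pos: [0.4581, 0.1686, 0.2043]
orientation: [[0.232, 0.973, -0.0], [0.973, -0.232, 0.0], [0.0, -0.0, -1.0]]
wrist_force: [0.2, -0.4, -0.5]
width: 0.005
grip_force: 0.0
```

Run:
```python
from h import *
for n in("top","scene"):
    im,w=cloud(n); hsv=cv2.cvtColor(im,cv2.COLOR_BGR2HSV)
    cv2.imwrite(f"pics/{n}2.png",cv2.resize(im[140:300,140:320],None,fx=3,fy=3))
    blue=(hsv[...,0]>95)&(hsv[...,0]<125)&(hsv[...,1]>100)&(w[...,2]>.145)&(w[...,2]<.19)&(w[...,1]<.4)
    N,l,s,c=cv2.connectedComponentsWithStats(blue.astype(np.uint8))
    for k in range(1,N):
        if s[k,4]>30:
            p=w[l==k]; print(n,s[k,4],np.percentile(p[:,2],[50,90]).round(4),p.mean(0).round(4))
    g=(hsv[...,0]>45)&(hsv[...,0]<90)&(hsv[...,1]>90)&(w[...,2]>.09)&(w[...,2]<.11)
    print(g.sum(),w[g].mean(0))
```

```bash
python3 go.py .505 .158 .115
```

```text
top 237 [0.1596 0.1618] [0.5427 0.3122 0.1595]
top 245 [0.1594 0.1617] [0.4943 0.3238 0.1594]
top 230 [0.1595 0.1616] [0.4826 0.2765 0.1593]
top 250 [0.1597 0.1616] [0.4458 0.3352 0.1595]
top 255 [0.1597 0.1619] [0.4343 0.287  0.1596]
0 [nan nan nan]
scene 181 [0.158  0.1596] [0.528  0.2653 0.1576]
scene 178 [0.158  0.1595] [0.5398 0.3136 0.1575]
scene 205 [0.1579 0.1594] [0.4798 0.2771 0.1576]
scene 208 [0.1589 0.1606] [0.4911 0.3253 0.158 ]
scene 225 [0.1588 0.1605] [0.4312 0.289  0.1581]
scene 236 [0.1591 0.1606] [0.4431 0.3365 0.1583]
68 [0.50017492 0.16370585 0.0982291 ]
shift [-0.0013  0.0483  0.0892] turn 0.001 pos [0.4584 0.1704 0.2043] q [ 0.29 -0.21  1.55  0.    1.8   0.52] t 6.3 [-0.42  0.39  0.68] 0.0061962909003936825<stdin>:11: RuntimeWarning: Mean of empty slice.
  ret = um.true_divide(
```

All six caps are now level at 159 mm. Next I move over the green key and approach from above.

Scaled: 0.09 m is 0.15, 0.08 m is 0.1333.

shift_gripper:
  plan:
    - {"finger_gap":0,"sx":-0.0033,"sy":0.0667}
    - {"finger_gap":0,"sx":-0.0033,"sy":0.08,"sz":0.0333}
    - {"finger_gap":0,"sx":-0.0033,"sy":0.08,"sz":0.0833}
    - {"finger_gap":0,"sx":-0.0033,"sy":0.08,"sz":0.1333}
    - {"finger_gap":0,"sx":-0.0033,"sy":0.08,"sz":0.15}
    - {"finger_gap":0,"sx":-0.0033,"sy":0.08,"sz":0.15}

```text
time: 6.9
eef_pos: [0.5035, 0.1576, 0.1125]
orientation: [[0.229, 0.974, -0.004], [0.974, -0.229, -0.001], [-0.002, -0.004, -1.0]]
wrist_force: [-0.2, 0.5, 0.7]
width: 0.003
grip_force: 0.0
```

```bash
python3 go.py .505 .158 .101
```

Run:
```python
from h import *
im,w=cloud("scene"); cv2.imwrite("pics/scene3.png",cv2.resize(im[180:340,140:320],None,fx=3,fy=3))
```

```text
shift [0.0007 0.0014 0.0115] turn 0.002 pos [0.5035 0.1576 0.1125] q [ 0.24 -0.09  1.61  0.    1.63  0.47] t 6.9 [-0.19  0.52  0.72] 0.0026986827007054164
```

View pics/scene3.png

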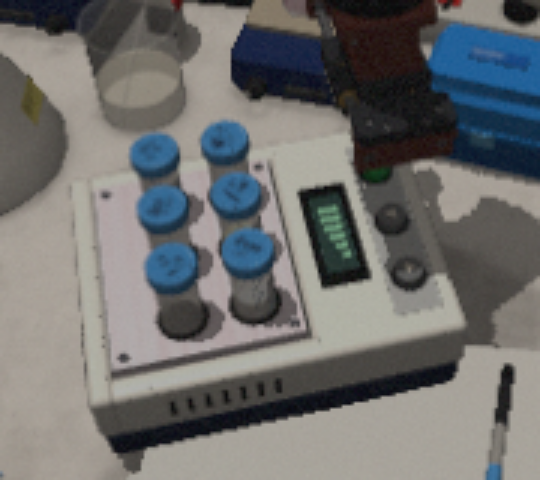

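The crop shows all caps level. The fingertips are just above the green key at (375,165), clear of the grey keys at (392,220) and (408,272).

Scaled: 0.015 m is 0.025, 0.013 m is 0.0217.

shift_gripper:
  plan:
    - {"finger_gap":0,"sx":0.0017,"sy":0.0017,"sz":0.0067}
    - {"finger_gap":0,"sx":0.0017,"sy":0.0017,"sz":0.0133}
    - {"finger_gap":0,"sx":0.0017,"sy":0.0017,"sz":0.0183}
    - {"finger_gap":0,"sx":0.0017,"sy":0.0017,"sz":0.0217}
    - {"finger_gap":0,"sx":0.0017,"sy":0.0017,"sz":0.025}
    - {"finger_gap":0,"sx":0.0017,"sy":0.0017,"sz":0.025}

```text
time: 7.55
eef_pos: [0.5058, 0.1576, 0.0998]
orientation: [[0.23, 0.973, 0.0], [0.973, -0.23, 0.0], [0.0, 0.0, -1.0]]
wrist_force: [-2.0, 0.3, 1.4]
width: 0.004
grip_force: 0.8
```

shift_gripper:
  plan:
    - {"finger_gap":0,"sz":0.0017}
    - {"finger_gap":0,"sz":0.0033}
    - {"finger_gap":0,"sz":0.0033}

```text
time: 7.85
eef_pos: [0.5059, 0.1576, 0.0978]
orientation: [[0.23, 0.973, 0.0], [0.973, -0.23, 0.0], [0.0, 0.0, -1.0]]
wrist_force: [-0.3, 0.1, 2.6]
width: 0.009
grip_force: 1.4
```

Scaled: 0.003 m is 0.005, 0.002 m is 0.0033.

shift_gripper:
  plan:
    - {"finger_gap":0,"sz":0.0017}
    - {"finger_gap":0,"sz":0.0033}
    - {"finger_gap":0,"sz":0.005}
    - {"finger_gap":0,"sz":0.005}

```text
time: 8.25
eef_pos: [0.5059, 0.1576, 0.0948]
orientation: [[0.23, 0.973, 0.0], [0.973, -0.23, 0.0], [0.0, 0.0, -1.0]]
wrist_force: [-1.7, -0.8, 4.8]
width: 0.008
grip_force: 2.2
```

shift_gripper:
  plan:
    - {"finger_gap":0,"sz":0.0017}
    - {"finger_gap":0,"sz":0.0033}
    - {"finger_gap":0,"sz":0.0033}
    - {"finger_gap":0,"sz":0.0033}

```text
time: 8.65
eef_pos: [0.5059, 0.1576, 0.0931]
orientation: [[0.23, 0.973, 0.001], [0.973, -0.23, 0.0], [0.0, 0.001, -1.0]]
wrist_force: [-1.7, -0.5, 5.7]
width: 0.008
grip_force: 3.1
```

The key is at the bottom, after about 7 mm of travel at about 6 N. Withdrawing.

Scaled: -0.12 m is -0.2, -0.1 m is -0.1667.

shift_gripper:
  plan:
    - {"finger_gap":0,"sz":0.0017}
    - {"finger_gap":0,"sz":0.0017}
    - {"finger_gap":0,"sz":-0.0333}
    - {"finger_gap":0,"sz":-0.1}
    - {"finger_gap":0,"sz":-0.1667}
    - {"finger_gap":0,"sx":-0.0833,"sz":-0.2}
    - {"finger_gap":0,"sx":-0.1667,"sz":-0.2}
    - {"finger_gap":0,"sx":-0.1667,"sz":-0.2}

```text
time: 9.45
eef_pos: [0.4824, 0.0564, 0.2133]
orientation: [[0.234, 0.972, 0.001], [0.972, -0.234, -0.002], [-0.001, 0.002, -1.0]]
wrist_force: [-0.2, -0.1, 0.3]
width: 0.004
grip_force: 0.0
```

Run:
```python
from h import *
im,w=cloud("scene"); cv2.imwrite("pics/scene4.png",cv2.resize(im[180:340,140:320],None,fx=3,fy=3)); hsv=cv2.cvtColor(im,cv2.COLOR_BGR2HSV)
g=(hsv[...,0]>45)&(hsv[...,0]<90)&(hsv[...,1]>90)&(w[...,2]>.09)&(w[...,2]<.11)
print(g.sum(),np.percentile(w[g][:,2],90))
for v,u in((234,215),): 
    blue=(hsv[...,0]>95)&(hsv[...,0]<125)&(hsv[...,1]>100)&(w[...,2]>.145)&(w[...,2]<.19)&(w[...,1]<.4)
    N,l,s,c=cv2.connectedComponentsWithStats(blue.astype(np.uint8))
    for k in range(1,N):
        if s[k,4]>30: p=w[l==k]; print(np.percentile(p[:,2],90).round(4),p.mean(0).round(4))
```

```text
75 0.10180408132809464
0.1596 [0.528  0.2654 0.1577]
0.1594 [0.5398 0.3133 0.1576]
0.1593 [0.48   0.2772 0.1575]
0.1608 [0.4912 0.3253 0.158 ]
0.1609 [0.431  0.289  0.1581]
0.161 [0.4431 0.3365 0.1583]
```

View pics/scene4.png

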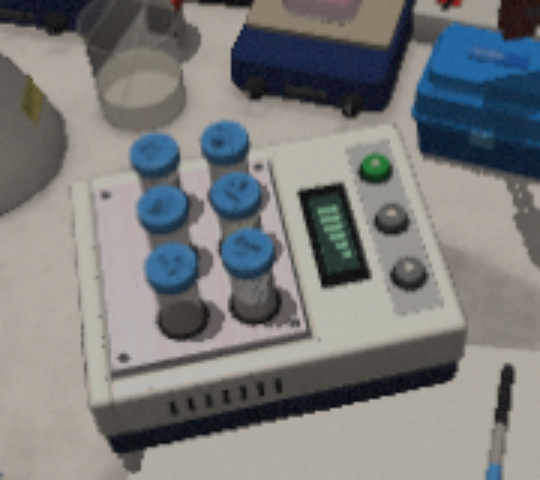

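The picture shows the six caps level and the green key at (375,167) sprung back up, measured at 101 mm. The arm is clear of everything.

```bash
python3 -c "
from workcell import manip, cams, workorder
print(workorder.job_done())"
```

```text
the job is handed in; nothing more can be done
None
```

The job is handed in: the proud tube is level with the other five caps, the green start key was pressed to the bottom and has sprung back, and the arm is clear; no verdict was returned.

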